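# Hold a plaster tooth model flush in the trimming jig with a spacer

## Task

The plaster tooth model lies loose between the two end blocks of the trimming jig, with a gap on either side. Take the parallel-sided steel spacer (not the wedge) out of its rest, slide it upright down to the jig plate in the one gap that is wide enough for it, leaving the narrow gap alone, then push the model sideways with it, firmly but gently, until the model's base is flush against the end block across the narrow gap. Finish while holding: the gripper still closed on the spacer and pressing the model flush against that block, with the wedge and everything else left where it was.

Things in the scene. Friction and masses are not known exactly. Their poses are not given: they have to be found in the camera images.
- jig: Trimming jig: flat aluminium plate fixed to the table, 110 (x) x 220 (y) x 10 mm thick, yaw varies. Origin: centre of its underside, on the table; its top is at 10 mm. Its y axis runs lengthwise, from one end block to the other.
- thick_block: The thick end block, steel, 80 (x) x 36 (y) x 26 mm high, fixed upright on the jig plate, centred 61 mm from the jig's middle along the jig's y, at either end; its axes are parallel to the jig's. Origin: centre of its underside, 10 mm above the table. Between it and the model is the narrow gap, 5 to 11 mm.
- thin_block: The thin end block, steel, 80 (x) x 8 (y) x 26 mm high, fixed on the jig plate at the other end, centred 61 mm from the jig's middle, axes parallel to the jig's. Origin: centre of its underside, 10 mm above the table. Between it and the model is the wide gap, 19 to 25 mm.
- model: Plaster (cream stone) tooth model lying loose on the jig plate between the end blocks: base 60 (x) x 70 (y) x 20 mm high with a horseshoe of teeth on top, 30 mm high in all, about 0.2 kg; within 3 degrees of square to the jig. Origin: centre of its underside; z up. Fragile: never press it with more than 50 N (10 N is plenty).
- spacer: Steel spacer, about 0.22 kg, standing upright in one slot of the rest: parallel-sided body 50 (x) x 12 (y) x 34 mm high, and on its middle a flat grip tab 30 (x) x 10 (y), from 34 to 68 mm above the underside. Origin: centre of its underside. Grip the tab across its 10 mm, along the spacer's y.
- wedge: Steel wedge standing in the other slot of the rest: 50 mm long body tapering from 16 mm at the top to 8 mm at the bottom, with a round grip pin of 12 mm on top, 68 mm high in all. Origin: centre of its underside. Not to be used.
- rest: Grey plastic rest fixed to the table, 70 (x) x 130 (y) x 26 mm high, with two slots 54 (x) x 14 (y) mm and 20 mm deep (floor 6 mm above the table), centred at y = +35 and -35 mm, for spacer and wedge; either may stand in either. Origin: centre of its underside.
- jar: Round purple jar with white lid, 60 mm across, 46 mm high, standing beyond the jig. Origin: centre of its underside. Leave alone.
- spare_model: A second plaster tooth model like the first, on the table beyond the rest. Origin: centre of its underside. Leave alone.
- bowl: Black rubber mixing bowl, 100 mm across, 55 mm high. Origin: centre of its underside. Leave alone.
- wax_knife: Wax knife with wooden handle, 160 mm long, lying on the table in front of the jig, roughly across. Origin: its middle, at the underside. Leave alone.
- bur_block: White bur block 35 x 60 mm, 43 mm high with its burs, standing in front of the rest. Origin: centre of its underside. Leave alone.

How it is judged:
On the way:
1. the spacer stands down in the wide gap, between the model and the thin block (z of spacer in the frame of jig below 0.017 m and x of spacer in the frame of model between -0.02 and 0.02 m and angle between spacer's own z axis and vertical below 0.12 rad and angle between the y axis of spacer and the y axis of thin_block, either way round below 0.15 rad and ((y of spacer in the frame of model above 0.037 m and y of spacer in the frame of thin_block below -0.006 m) or (y of spacer in the frame of model below -0.037 m and y of spacer in the frame of thin_block above 0.006 m))), for 0.2 s.
At the end, for the whole second after the job is handed in: Gripper holds spacer upright (7 deg), within 7 mm of the plate, between model and thin block, not touching that block; it presses the model with 2 to 40 N; model flat, within 1.8 mm and 2 deg of flush on the thick block, pressing it over 2 N, untouched by the robot; all at rest (z of spacer in the frame of jig below 0.017 m and x of spacer in the frame of model between -0.02 and 0.02 m and angle between spacer's own z axis and vertical below 0.12 rad and angle between the y axis of spacer and the y axis of thin_block, either way round below 0.15 rad and ((y of spacer in the frame of model above 0.037 m and y of spacer in the frame of thin_block below -0.006 m and y of model in the frame of thick_block between 0.05 and 0.0548 m) or (y of spacer in the frame of model below -0.037 m and y of spacer in the frame of thin_block above 0.006 m and y of model in the frame of thick_block between -0.0548 and -0.05 m)) and angle between the y axis of model and the y axis of thick_block, either way round below 0.035 rad and x of model in the frame of thick_block between -0.02 and 0.02 m and z of model in the frame of jig below 0.013 m and angle between model's own z axis and vertical below 0.04 rad and contact force between spacer and model between 2 and 40 N and contact force between model and thick_block above 2 N and contact force between the fingers and spacer above 2 N and contact force between each of the arm, the fingers and model below 0.5 N and contact force between spacer and thin_block below 1 N and linear speed of each of model, spacer below 0.01 m/s); the arm keeps its last pose, push and grip.
It fails at once if the model is pressed with more than 50 N (contact force between spacer and model above 50 N).
It fails at once if the spacer is put into the narrow gap or against the thick block (contact force between spacer and thick_block above 3 N).
It fails at once if the model is lifted or tipped (z of model in the frame of jig above 0.025 m or angle between model's own z axis and vertical above 0.3 rad).
It fails at once if the wedge is disturbed (moved over 20 mm) (distance of wedge from where it was at the start of the episode above 0.02 m).
It fails at once if another thing on the bench is disturbed (moved over 20 mm) (distance of any of jar, spare_model, bowl, wax_knife, bur_block from where it was at the start of the episode above 0.02 m).
It also fails if it takes over 45 s, if anything falls off the work surface, if the arm or the gripper's body presses on something with over 40 N, if the wrist force passes 120 N, or if a joint passes its speed limit or range.

## Robot

A 6-joint arm with a two-finger parallel gripper is mounted at the origin on the work surface. World frame = base frame: x ahead of the robot, y to its left, z up, the work surface at z = 0. Lengths are in m, angles in rad, forces in N, time in s.
With the tool pointing down it reaches from about 0.3 to 0.875 m from the base axis. Payload 6.4 kg.
Tool frame: the origin (TCP) lies at the very end of the fingers, on their centre line; the grasp point (between the pads) lies 19 mm behind it; z points along the fingers, y is the line along which they close (so a half turn about z gives the same grasp; the last joint's range is limited). The gripper opens to 85 mm and grips with 20 to 120 N. Pads are 22 mm wide; open, the fingers measure 114 mm over their backs; the gripper's body (76 mm by 85 mm) begins 54 mm behind the grasp point. The pads swing forward as they close: fully open they stand 13 mm farther back than shut.
Start: joints at [1.039, 0.181, 1.607, -0, 1.354, -0.206], TCP at [0.184, 0.545, 0.231] pointing down, gripper open.
Joint ranges: [-2.99, 2.99], [-0.89, 2.07], [0.3, 2.58], [-1.14, 4.28], [0, 2.63], [-3.12, 3.12]. Speed limits (rad/s): [2.57, 2.57, 3.01, 3.14, 3.14, 3.14].

## Interface

Orientations are given as a unit quaternion [w, x, y, z].
In Python, from bench import ctrl gives the robot as it stands.
- The arm moves only by the tool send_path, called in YAML: its name, and indented under it one key for each argument. Schema: {"type":"object","properties":{"ticks":{"type":"array","items":{"type":"array","prefixItems":[{"type":"array","items":{"type":"number"},"minItems":3,"maxItems":3},{"type":"array","items":{"type":"number"},"minItems":3,"maxItems":3},{"type":"number"}],"minItems":3,"maxItems":3},"minItems":1,"maxItems":10},"only":{"type":"string"},"quiet":{"type":"boolean"},"lines":{"type":"string"}},"required":["ticks"],"additionalProperties":false}. ticks is a list of rows, 1 to 10 of them, each written [[dx, dy, dz], [rx, ry, rz], opening]: dx, dy, dz in m, then a rotation vector rx, ry, rz in rad, then the opening from 0.0 (shut) to 1.0 (fully open); each row is the pose to reach, as a shift and turn from the pose commanded when the call began, along the tool's axes at that moment; what a row does not reach only later rows make up. A row lasts 1/8 s, in which the tool goes at most 0.0625 m and 0.188 rad, less where a joint would pass 70% of its speed; a pose out of reach is approached as far as the arm can. The fingers move at their own pace and stop on an object; the grip force is fixed at half the most. Time passes only in rows, so rows that do not move let the fingers close. The tool returns the time, the measured TCP pose, the force, the opening and the grip force at its end. only (a regular expression) keeps the lines of the reply that match it, lines (a string "A,B") keeps lines A to B, and quiet returns only ok. Input that does not fit is refused with a message, and nothing moves.
- ctrl.get_obs(): the state, without advancing time (a new reading comes with each control period).
- ctrl.camera(name): name is "scene" or "top" or "wrist"; returns the picture (384x512x3 uint8, blue, green, red); there is no depth.
- ctrl.camera_params(name): a dict with "fovy" (degrees; the focal length in pixels is half the picture's height over the tangent of half this angle, whatever the lens; pixels are square), "cx", "cy" (the principal point, pixels), "view" (4x4, takes a point from world to camera coordinates). Camera axes: x right, y up, looking along -z (the intrinsics and any distortion apply to the point x, -y, -z); pixel columns grow to the right and rows downward; lengths in m; the calibration is good to about 2 mm. The wrist camera is an equidistant fisheye: a pixel r from the principal point sees the ray r / f radians off the axis. A picture is of the moment at which its call begins: read the wrist's pose just before it. camera_params takes no time and is no camera call; for the wrist camera it gives the pose at the moment of the call.
- ctrl.hand_in(): hands the job in; it is judged then, once.
The state is a dict: "time_s": time; "q": joint angles; "dq": joint speeds; "joint_efforts": joint torques, N m; "eef_pos": TCP position; "eef_rot": TCP orientation; "wrist_force": force on the tool from outside, world axes, zero at the start; "torque": the same for the moment, N m; "opening": opening from 0.0 (shut) to 1.0 (fully open); "grasp_force": force on a finger pad.
Only numpy, scipy, OpenCV 4.12 (cv2) and the standard library are available. Lean on these libraries where they do the work, as an engineer would, in place of code of your own. Each camera call takes 0.05 s, during which the arm holds its last target. There are 200 camera calls.

## Working session

There is one attempt and no reset: what is moved stays moved. The work goes in short steps, Python scripts to look and compute and a tool call to move; the robot and the scene stay as the last step left them, time stands still between calls to the robot, and variables do not carry over. Pictures are saved under pics/ and viewed, at most 10 in all, crops included, and the job is handed in when it is done.

```bash
ls; mkdir -p pics
```

Run:
```python
from bench import ctrl
import cv2, json
o=ctrl.get_obs(); print({k:(v if not hasattr(v,'tolist') else v.tolist()) for k,v in o.items()})
for n in ("scene","top","wrist"):
    p=ctrl.camera_params(n); print(n,p)
    cv2.imwrite(f"pics/{n}0.png",ctrl.camera(n))
a=cv2.imread("pics/scene0.png");
```

```text
bench.py
pics
{'time_s': 0.0, 'q': [1.0387035051397395, 0.18153050665278422, 1.6080287818543528, 2.1794026281533348e-05, 1.3537592312521403, -0.20627863030166932], 'dq': [7.754112791273206e-05, 0.00017576666672197006, 0.0004867460873208924, 0.0001039308945677429, 0.0005756008126766724, -0.0022410452157118504], 'joint_efforts': [-0.0005781335312349256, -44.48789834976196, -35.13309717178345, -0.0005621721720672213, 0.00970745662925765, 2.1636375890921045e-05], 'eef_pos': [0.18372726392221325, 0.5442787184395064, 0.23038001803419478], 'eef_rot': [-0.00032131714029572214, 0.16218975765216814, 0.9867592096080035, -0.0008009505694341478], 'wrist_force': [-0.3523633286080961, -0.06732422422648394, -0.01617484662467835], 'torque': [0.03088260577040474, -0.04296977221524366, 0.00312834053761205], 'grasp_force': 0.0, 'opening': 0.9966843237058137}
scene {'fovy': 54.9736959459405, 'cx': 252.8627619312063, 'cy': 193.38416323879616, 'view': array([[ 0.37735825,  0.92594285,  0.01518505, -0.2548859 ],
       [-0.57975523,  0.2234231 ,  0.78355982,  0.24349854],
       [ 0.72213892, -0.30448638,  0.62113076, -1.2022111 ],
       [ 0.        ,  0.        ,  0.        ,  1.        ]])}
top {'fovy': 42.23187103058869, 'cx': 256.32555944595856, 'cy': 184.7650905493266, 'view': array([[ 0.00116101, -0.99966173,  0.02598243,  0.04677535],
       [ 0.98639184,  0.00541654,  0.16432223, -0.49528466],
       [-0.16440738,  0.02543808,  0.98606446, -1.10687738],
       [ 0.        ,  0.        ,  0.        ,  1.        ]])}
wrist {'fovy': 65.70646984690485, 'cx': 257.77073375079675, 'cy': 190.57570251533022, 'view': array([[ 0.32026082,  0.94732809, -0.00158132, -0.57357854],
       [-0.90312867,  0.30481365, -0.30240246,  0.03909944],
       [-0.28599234,  0.0982758 ,  0.95317902, -0.37981897],
       [ 0.        ,  0.        ,  0.        ,  1.        ]])}
```

View pics/top0.png

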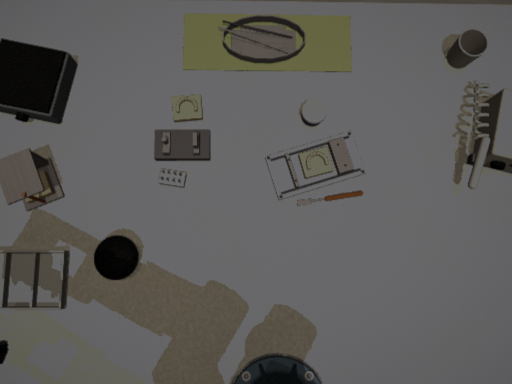

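View pics/scene0.png

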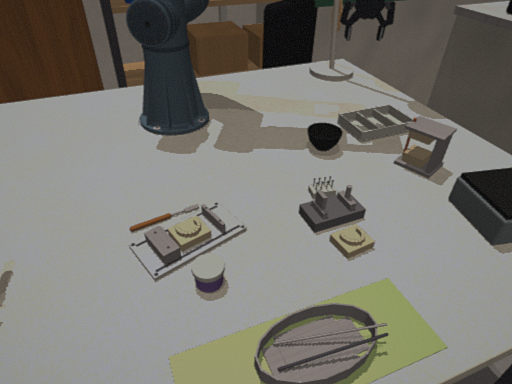

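The top view shows the rest at about (182,145), with two tools at (166,143) and (196,143). The jig is at about (315,165), with the thin block on the left at (293,175), the thick block on the right at (343,156) and the model at (317,163). The scene view agrees with this. Next I'll zoom in.

Create h.py:
```python
import numpy as np, cv2
from scipy.spatial.transform import Rotation as R
def ray(p,uv,fish=False,h=384):
    """camera centre and world ray of pixel"""
    f=h/2/np.tan(np.radians(p["fovy"])/2); V=np.array(p["view"])
    x,y=(uv[0]-p["cx"])/f,(uv[1]-p["cy"])/f
    if fish:
        r=np.hypot(x,y); s=np.sin(r)/max(r,1e-9); d=np.array([x*s,-y*s,-np.cos(r)])
    else: d=np.array([x,-y,-1.])
    return -V[:3,:3].T@V[:3,3], V[:3,:3].T@(d/np.linalg.norm(d))
def plane(p,uv,z,fish=False):
    c,d=ray(p,uv,fish); return c+d*(z-c[2])/d[2]
def tri(*rays):
    A=sum(np.eye(3)-np.outer(d,d) for c,d in rays); b=sum((np.eye(3)-np.outer(d,d))@c for c,d in rays)
    x=np.linalg.solve(A,b); return x,[np.linalg.norm(np.cross(x-c,d)) for c,d in rays]
def proj(p,X,fish=False,h=384):
    f=h/2/np.tan(np.radians(p["fovy"])/2); V=np.array(p["view"]); q=V[:3,:3]@X+V[:3,3]; x,y,z=q[0],-q[1],-q[2]
    if fish: r=np.hypot(x,y); t=np.arctan2(r,z); return np.array([p["cx"]+f*t*x/r,p["cy"]+f*t*y/r])
    return np.array([p["cx"]+f*x/z,p["cy"]+f*y/z])
```

Run:
```python
from bench import ctrl
from h import *
P={n:ctrl.camera_params(n) for n in("top","scene","wrist")}
for uv in [(166,137),(196,137),(182,143),(315,165),(293,175),(343,156),(280,168)]: print(uv,plane(P["top"],uv,.03).round(3))
t=cv2.imread("pics/top0.png");s=cv2.imread("pics/scene0.png")
z=lambda im,x,y:cv2.resize(im[y:y+60,x:x+80],None,fx=5,fy=5,interpolation=cv2.INTER_CUBIC)
b=lambda im:cv2.convertScaleAbs(im,alpha=1.5)
o=np.vstack([np.hstack([z(t,145,110),cv2.resize(t[125:203,262:366],(400,300),interpolation=cv2.INTER_CUBIC)]),np.hstack([z(s,295,172),cv2.resize(s[195:285,125:245],(400,300),interpolation=cv2.INTER_CUBIC)])])
cv2.imwrite("pics/crop1.png",b(o))
```

```text
(166, 137) [0.61  0.261 0.03 ]
(196, 137) [0.61  0.191 0.03 ]
(182, 143) [0.595 0.223 0.03 ]
(315, 165) [ 0.545 -0.09   0.03 ]
(293, 175) [ 0.521 -0.038  0.03 ]
(343, 156) [ 0.567 -0.157  0.03 ]
(280, 168) [ 0.537 -0.007  0.03 ]
```

View pics/crop1.png

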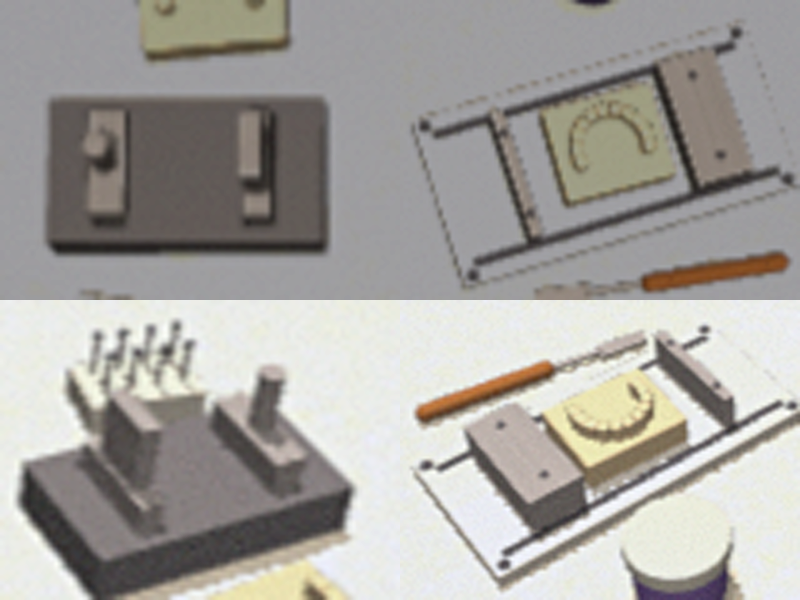

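View pics/wrist0.png

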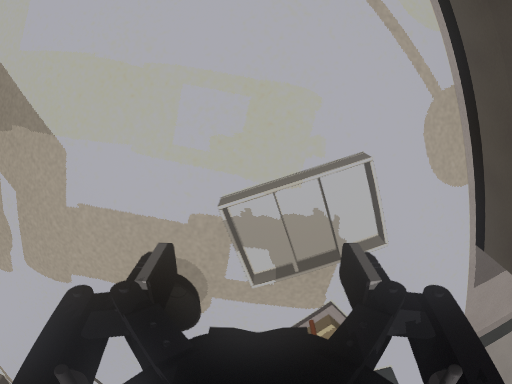

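Crop 1 shows the spacer (flat rectangular tab) in the right-hand slot in the top view, around px (196,140). The wedge with its round pin is in the left slot. The wrist view only shows the tray and bowl, so I'll move it over the spacer for a close look.

send_path:
  ticks:
    - [[-0.412, -0.234, 0], [0, 0, -0.326], 1]
    - [[-0.412, -0.234, 0], [0, 0, -0.326], 1]
    - [[-0.412, -0.234, 0], [0, 0, -0.326], 1]
    - [[-0.412, -0.234, 0], [0, 0, -0.326], 1]
    - [[-0.412, -0.234, 0], [0, 0, -0.326], 1]
    - [[-0.412, -0.234, 0], [0, 0, -0.326], 1]
    - [[-0.412, -0.234, 0], [0, 0, -0.326], 1]
    - [[-0.412, -0.234, 0], [0, 0, -0.326], 1]
    - [[-0.412, -0.234, 0], [0, 0, -0.326], 1]
    - [[-0.412, -0.234, 0], [0, 0, -0.326], 1]

```text
time_s: 1.4
eef_pos: [0.4989, 0.1914, 0.2309]
eef_rot: [-0.001, 0.0, 1.0, 0.0]
wrist_force: [-0.1, 0.3, 0.0]
opening: 1.004
grasp_force: 0.0
```

Run:
```python
from bench import ctrl
from h import *
import pickle
o=ctrl.get_obs();print(o["eef_pos"],R.from_quat(np.roll(o["eef_rot"],-1)).as_matrix().round(3))
p=ctrl.camera_params("wrist");im=ctrl.camera("wrist");cv2.imwrite("pics/w1.png",im);pickle.dump(p,open("pics/w1.pkl","wb"))
cv2.imwrite("pics/w1b.png",cv2.resize(im,(768,576),interpolation=cv2.INTER_CUBIC))
```

```text
[0.49889647 0.19140847 0.23088773] [[-1.     0.    -0.001]
 [ 0.     1.     0.   ]
 [ 0.001  0.    -1.   ]]
```

View pics/w1b.png

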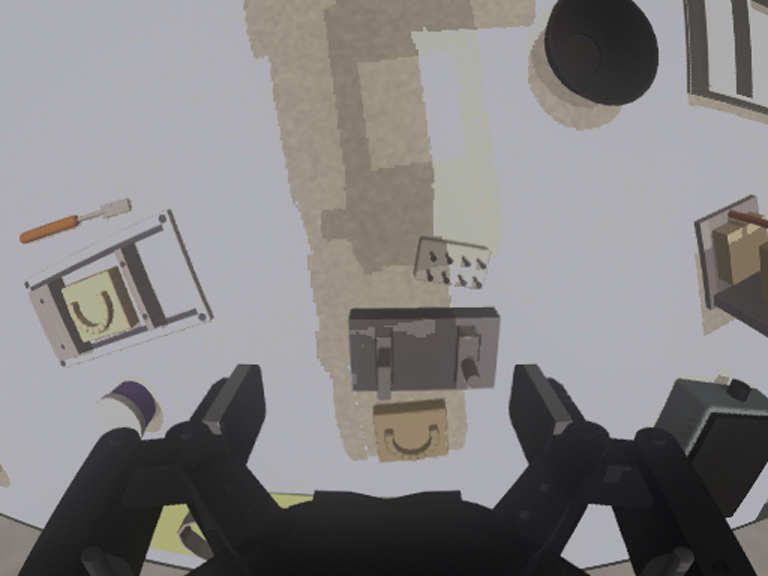

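Wrist view 1 (shown at 1.5x) has the rest at (425,350). The spacer's flat tab is at (385,350), and the wedge, with its pin tilted towards (472,368), is on the right. I'll move closer for a second view.

send_path:
  ticks:
    - [[-0.04, 0, 0.07], [0, 0, 0], 1]
    - [[-0.04, 0, 0.07], [0, 0, 0], 1]
    - [[-0.04, 0, 0.07], [0, 0, 0], 1]

```text
time_s: 1.82
eef_pos: [0.5381, 0.1919, 0.1601]
eef_rot: [-0.002, -0.001, 1.0, -0.0]
wrist_force: [0.5, -0.6, 0.4]
opening: 0.997
grasp_force: 0.0
```

Run:
```python
from bench import ctrl
from h import *
import pickle
o=ctrl.get_obs();print(o["eef_pos"])
p=ctrl.camera_params("wrist");im=ctrl.camera("wrist");cv2.imwrite("pics/w2.png",im);pickle.dump(p,open("pics/w2.pkl","wb"))
p1=pickle.load(open("pics/w1.pkl","rb"));i1=cv2.imread("pics/w1.png")
t=cv2.imread("pics/top0.png")
def crop(pp,i,w,h):
    u,v=proj(pp,np.array([.597,.20,.05]),True).round().astype(int);x,y=u-w//2,v-h//2;print(x,y)
    return cv2.convertScaleAbs(cv2.resize(i[y:y+h,x:x+w],(400 if w<110 else 800,300 if w<110 else 300),interpolation=cv2.INTER_CUBIC),alpha=1.6)
a=crop(p1,i1,80,60);b=crop(p,im,200,150) 
b=cv2.resize(b,(400,300))
cv2.imwrite("pics/crop2.png",np.hstack([a,b]))
```

```text
[0.53810946 0.19192001 0.16014358]
225 217
167 172
```

View pics/crop2.png

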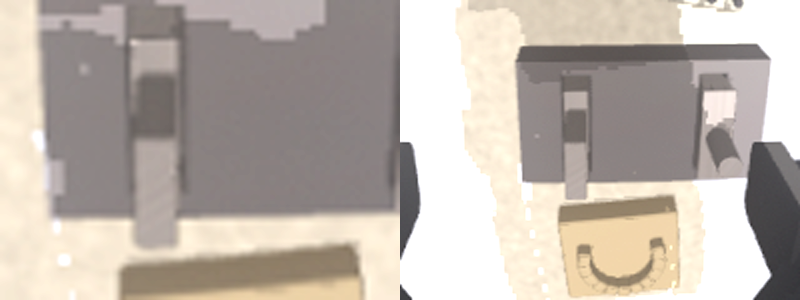

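Crop 2 has the tab top between crop rows 140 and 247 in view 1, columns 133–178. In view 2 it is rows 143–199, columns 564–588. In both views the body sits directly beneath it, parallel to the rest. Next I'll triangulate these across the two wrist views and the top view.

Run:
```python
from bench import ctrl
from h import *
import pickle
p1,p2=[pickle.load(open(f"pics/w{i}.pkl","rb")) for i in(1,2)];pt=ctrl.camera_params("top")
pts={"near":[(256.1,245.0),(255,243.5),(195.3,146.2)],"far":[(256.2,266.4),(255,271.5),(195.3,131.8)]}
for k,(a,b,c) in pts.items():
    r=[ray(p1,a,True),ray(p2,b,True),ray(pt,c)]
    print(k,tri(*r)[0].round(4),np.round(tri(*r)[1],4),"wrist only",tri(*r[:2])[0].round(4),"plane .074",[ (q:=(c+d*(.074-c[2])/d[2])).round(4)[:2].tolist() for c,d in r])
# rest left/right edges slope, view2: top-face front edge
for uv in [(167+517/2-200,172+181/2),(167+767/2-200,172+179/2),(167+517/2-200,172+62/2),(167+768/2-200,172+60/2)]: print(plane(p2,uv,.026,True).round(4))
# tab side-edge yaw from view2 & view1
for p,q in((p1,[(251.6,245),(251.8,266),(260.6,245),(260.6,266)]),(p2,[(249,243.5),(249.5,271),(261,243.5),(260.5,271)])): print([plane(p,u,.074,True).round(4)[:2].tolist() for u in q])
```

```text
near [0.5756 0.1882 0.0832] [0.0009 0.0009 0.0018] wrist only [0.5747 0.1891 0.0857] plane .074 [[0.581, 0.189], [0.5808, 0.189], [0.5772, 0.1874]]
far [0.6117 0.1888 0.0708] [0.0002 0.0001 0.0003] wrist only [0.6088 0.189  0.0756] plane .074 [[0.6098, 0.189], [0.6098, 0.1889], [0.6108, 0.1881]]
[0.6297 0.1565 0.026 ]
[0.6309 0.2951 0.026 ]
[0.5609 0.1593 0.026 ]
[0.5601 0.2867 0.026 ]
[[0.581, 0.1839], [0.6092, 0.1838], [0.581, 0.1941], [0.6092, 0.1942]]
[[0.5808, 0.1838], [0.6093, 0.1839], [0.5808, 0.1942], [0.6092, 0.1939]]
```

The tab centre is at (0.595, 0.189) with its top at about 0.075 and yaw near 0. The grasp needs the TCP at z ≈ 0.043.

send_path:
  ticks:
    - [[-0.057, -0.003, 0.03], [0, 0, 0], 0.5]
    - [[-0.057, -0.003, 0.06], [0, 0, 0], 0.5]
    - [[-0.057, -0.003, 0.09], [0, 0, 0], 0.5]
    - [[-0.057, -0.003, 0.117], [0, 0, 0], 0.5]
    - [[-0.057, -0.003, 0.117], [0, 0, 0], 0.5]
    - [[-0.057, -0.003, 0.117], [0, 0, 0], 0]
    - [[-0.057, -0.003, 0.117], [0, 0, 0], 0]
    - [[-0.057, -0.003, 0.117], [0, 0, 0], 0]
    - [[-0.057, -0.003, 0.117], [0, 0, 0], 0]
    - [[-0.057, -0.003, 0.117], [0, 0, 0], 0]

```text
time_s: 3.12
eef_pos: [0.5982, 0.1887, 0.0469]
eef_rot: [0.002, -0.0, 1.0, 0.0]
wrist_force: [-0.9, 0.1, 7.5]
opening: 0.106
grasp_force: 59.5
```

Gripped: the opening is about 9 mm and the grip force 59.5 N. I'll lift and carry it over the far side of the jig, turned by about 20°.

send_path:
  ticks:
    - [[0, 0, -0.03], [0, 0, 0], 0]
    - [[0, 0, -0.08], [0, 0, 0], 0]
    - [[0, 0, -0.13], [0, 0, 0], 0]
    - [[-0.02, -0.06, -0.13], [0, 0, -0.18], 0]
    - [[-0.02, -0.12, -0.13], [0, 0, -0.36], 0]
    - [[-0.02, -0.18, -0.13], [0, 0, -0.36], 0]
    - [[-0.02, -0.24, -0.13], [0, 0, -0.36], 0]
    - [[-0.02, -0.26, -0.13], [0, 0, -0.36], 0]
    - [[-0.02, -0.26, -0.13], [0, 0, -0.36], 0]

```text
time_s: 4.25
eef_pos: [0.6164, -0.073, 0.1745]
eef_rot: [0.0, -0.178, 0.984, 0.0]
wrist_force: [0.4, 0.8, -3.0]
opening: 0.109
grasp_force: 59.2
```

Run:
```python
from bench import ctrl
from h import *
import pickle
o=ctrl.get_obs();print(o["eef_pos"],R.from_quat(np.roll(o["eef_rot"],-1)).as_matrix().round(4).tolist(),o["opening"],o["wrist_force"])
p=ctrl.camera_params("wrist");im=ctrl.camera("wrist");cv2.imwrite("pics/w3.png",im);pickle.dump((p,o),open("pics/w3.pkl","wb"))
cv2.imwrite("pics/w3b.png",cv2.resize(cv2.convertScaleAbs(im,alpha=1.3),(768,576),interpolation=cv2.INTER_CUBIC))
```

```text
[ 0.61635604 -0.07302777  0.17446592] [[-0.9367, -0.35, 0.0], [-0.35, 0.9367, 0.0002], [-0.0001, 0.0002, -1.0]] 0.10942617974007221 [ 0.4237983   0.79938773 -2.98741586]
```

View pics/w3b.png

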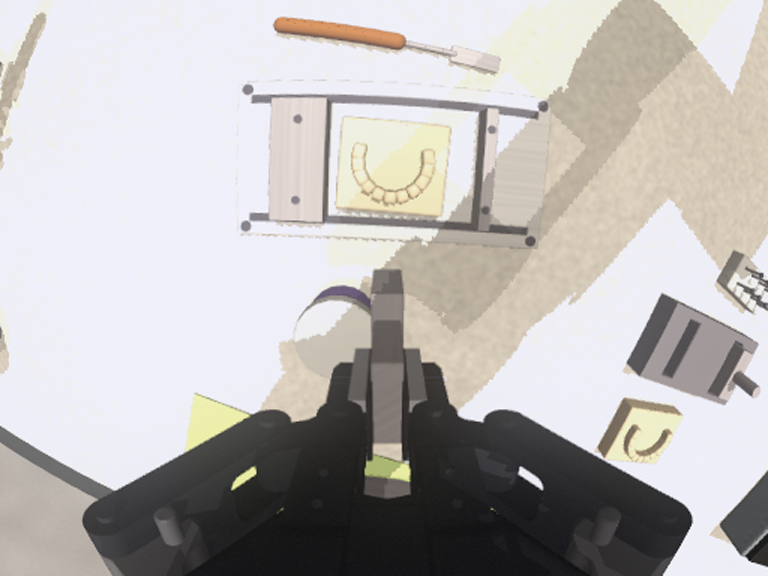

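In wrist view 3 (1.5x) the thick block is on the left, with its top right edge at (326,98)–(322,222). The model top is (343,117), (450,126), (442,215), (337,207). The thin block is on the right, with its left top edge at (486,108)–(478,229). The spacer hangs straight at (388,300). I'll shift for a second view to check heights, then compute.

send_path:
  ticks:
    - [[-0.01, 0.045, -0.03], [0, 0, 0], 0]
    - [[-0.01, 0.045, -0.03], [0, 0, 0], 0]

```text
time_s: 4.55
eef_pos: [0.611, -0.0218, 0.207]
eef_rot: [0.002, -0.182, 0.983, -0.0]
wrist_force: [0.5, 0.3, -2.2]
opening: 0.105
grasp_force: 59.5
```

Run:
```python
from bench import ctrl
from h import *
import pickle
o=ctrl.get_obs();print(o["eef_pos"],R.from_quat(np.roll(o["eef_rot"],-1)).as_matrix().round(4).tolist())
p=ctrl.camera_params("wrist");im=ctrl.camera("wrist");cv2.imwrite("pics/w4.png",im);pickle.dump((p,o),open("pics/w4.pkl","wb"))
i3=cv2.imread("pics/w3.png")
z=lambda i,x,y:cv2.resize(cv2.convertScaleAbs(i[y:y+75,x:x+200],alpha=1.3),(800,300),interpolation=cv2.INTER_CUBIC)
# crop of view 4 centred on jig via projection
u,v=proj(p,np.array([.545,-.09,.03]),True).round().astype(int);x,y=u-100,v-50;print(x,y)
z2=lambda i,x,y:cv2.resize(cv2.convertScaleAbs(i[y:y+100,x:x+200],alpha=1.3),(600,300),interpolation=cv2.INTER_CUBIC)
cv2.imwrite("pics/crop4.png",np.vstack([z2(i3,170,58),z2(im,x,y)]))
```

```text
[ 0.6110173  -0.02175049  0.20703969] [[-0.934, -0.3574, 0.0042], [-0.3574, 0.934, 0.0005], [-0.0041, -0.001, -1.0]]
120 41
```

View pics/crop4.png

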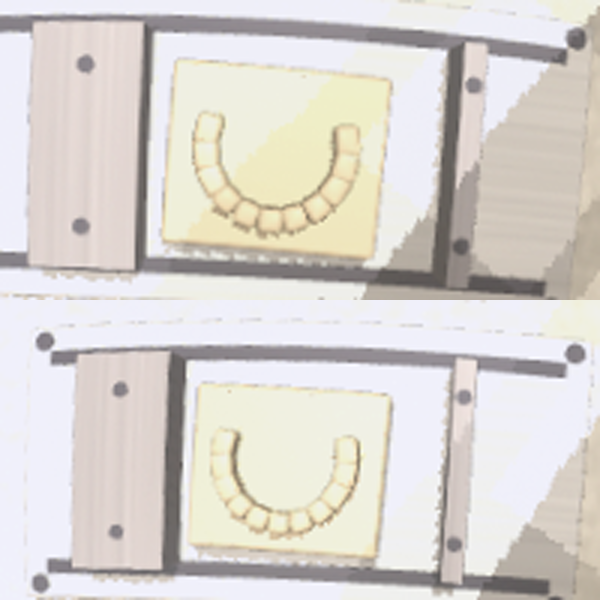

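In crop 4, both views show the same arrangement, with the narrow gap left of the model and the wide gap right of it. I've read the block and model corners from both views, and I'll triangulate them next.

Run:
```python
from h import *
import pickle
(p3,o3),(p4,o4)=[pickle.load(open(f"pics/w{i}.pkl","rb")) for i in(3,4)]
D={"thick":(.036,[(35,21),(147,21),(135,271),(26,267)],[(79,53),(170,51),(163,270),(72,270)]),
"thin":(.036,[(464,42),(488,42),(468,288),(446,288)],[(454,58),(477,58),(461,284),(441,284)]),
"model":(.030,[(176,60),(391,79),(374,260),(162,242)],[(200,84),(392,94),(374,257),(189,244)])}
C={}
for k,(z,a,b) in D.items():
    A=np.array([plane(p3,(170+x/3,58+y/3),z,True)[:2] for x,y in a]);B=np.array([plane(p4,(120+x/3,41+y/3),z,True)[:2] for x,y in b])
    T=np.array([tri(ray(p3,(170+x/3,58+y/3),True),ray(p4,(120+s/3,41+t/3),True))[0] for (x,y),(s,t) in zip(a,b)])
    print(k,"diff mm",((A-B)*1000).round(1).tolist(),"tri z",T[:,2].round(3))
    M=(A+B)/2; C[k]=M; c=M.mean(0)
    ys=[np.degrees(np.arctan2(*( -(m[j]-m[i]) )[[0,1]]*np.array([1,1]))) if 0 else np.degrees(np.arctan2(-(m[i]-m[j])[1],-(m[i]-m[j])[0])) for m in(A,B) for i,j in((0,3),(1,2))]
    print("  centre",c.round(4),"sizes",[(np.linalg.norm(M[1]-M[0])*1e3).round(1),(np.linalg.norm(M[2]-M[1])*1e3).round(1)],"x-dir of side edges deg",np.round(ys,1))
u=C["thin"].mean(0)-C["thick"].mean(0);print("thick->thin",np.linalg.norm(u),np.degrees(np.arctan2(-u[0],u[1])))
u/=np.linalg.norm(u);v=np.array([u[1],-u[0]])
jc=(C["thin"].mean(0)+C["thick"].mean(0))/2;print("jc",jc,"u",u)
for k,M in C.items(): print(k,"along u:",((M-jc)@u*1000).round(1),"along v:",((M-jc)@v*1000).round(1))
```

```text
thick diff mm [[0.2, -0.5], [-0.5, 0.5], [0.4, -0.3], [-0.2, -1.0]] tri z [0.032 0.04  0.034 0.029]
  centre [ 0.5689 -0.1514] sizes [np.float64(35.2), np.float64(79.5)] x-dir of side edges deg [16.5 16.8 16.8 17.5]
thin diff mm [[0.0, 0.1], [-0.2, -0.1], [-0.4, 0.2], [-0.3, -0.1]] tri z [0.036 0.035 0.037 0.036]
  centre [ 0.5324 -0.0358] sizes [np.float64(7.9), np.float64(80.1)] x-dir of side edges deg [17.9 17.6 17.9 17.3]
model diff mm [[0.1, -0.5], [0.5, -0.8], [0.4, 0.9], [0.7, -0.5]] tri z [0.027 0.025 0.035 0.027]
  centre [ 0.5529 -0.0927] sizes [np.float64(68.6), np.float64(59.0)] x-dir of side edges deg [15.4 16.2 15.5 14.5]
thick->thin 0.1212949532238547 17.5127634239771
jc [ 0.55063097 -0.09359229] u [-0.30091825  0.95364994]
thick along u: [-77.9 -42.6 -43.1 -79. ] along v: [-40.  -39.7  39.8  40. ]
thin along u: [56.6 64.5 64.3 57.2] along v: [-39.6 -40.3  39.7  40.2]
model along u: [-33.   35.5  33.3 -35.2] along v: [-28.  -25.9  33.1  30.8]
```

The jig yaw is 17.5°. The wide gap runs from u = 35.5 to 57 mm (21.5 mm at its tightest), so the spacer centre should go to u ≈ 46. I'll hover over the gap first.

send_path:
  ticks:
    - [[0.04, 0.0025, 0.04], [0, 0, 0.054], 0]
    - [[0.0741, 0.0049, 0.08], [0, 0, 0.054], 0]
    - [[0.0741, 0.0049, 0.095], [0, 0, 0.054], 0]
    - [[0.0741, 0.0049, 0.095], [0, 0, 0.054], 0]
    - [[0.0741, 0.0049, 0.095], [0, 0, 0.054], 0]
    - [[0.0741, 0.0049, 0.095], [0, 0, 0.054], 0]

```text
time_s: 5.35
eef_pos: [0.5405, -0.0478, 0.1107]
eef_rot: [0.001, -0.153, 0.988, -0.001]
wrist_force: [-0.2, 0.0, -1.2]
opening: 0.105
grasp_force: 59.4
```

Create st.py:
```python
from bench import ctrl
from h import *
def st():
    o=ctrl.get_obs();u=np.array([-.30092,.95365]);v=np.array([u[1],-u[0]]);d=np.array(o["eef_pos"][:2])-[.55063,-.09359]
    M=R.from_quat(np.roll(o["eef_rot"],-1)).as_matrix();f=np.array(o["wrist_force"])
    print("t",round(o["time_s"],2),"u %.1f v %.1f z %.1f mm"%(d@u*1e3,d@v*1e3,o["eef_pos"][2]*1e3),"yaw",np.degrees(np.arctan2(-M[0,1],M[1,1])).round(2),"tilt",M[:,2].round(3),"F u %.1f v %.1f z %.1f"%(f[:2]@u,f[:2]@v,f[2]),"open",round(o["opening"],3),"grip",round(o["grasp_force"],1))
if __name__=="__main__": st()
```

```bash
python3 st.py
```

Run:
```python
from bench import ctrl
from h import *
import pickle
p=ctrl.camera_params("wrist");im=ctrl.camera("wrist");pickle.dump(p,open("pics/w5.pkl","wb"));s=ctrl.camera("scene")
cv2.imwrite("pics/crop5.png",np.vstack([cv2.resize(cv2.convertScaleAbs(im[60:300,130:386],alpha=1.3),(640,600))[:, :],])) 
cv2.imwrite("pics/w5.png",im);cv2.imwrite("pics/s5.png",s)
```

```text
t 5.35 u 46.7 v 4.1 z 110.7 mm yaw 17.58 tilt [ 0.003 -0.001 -1.   ] F u 0.1 v -0.2 z -1.2 open 0.105 grip 59.4
```

View pics/crop5.png

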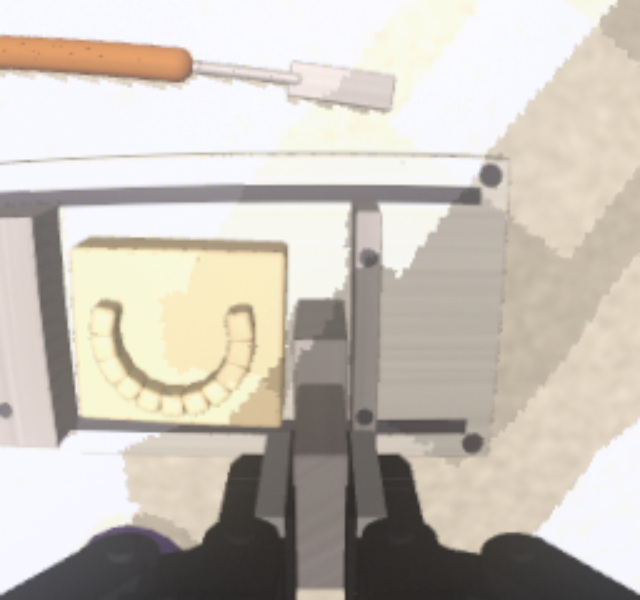

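Crop 5 shows the spacer (columns 298–346, lower near edge at row 300) hanging straight over the gap between the model (right edge 285) and the thin block (left edge about 355). A quick check of its bottom height and u.

Run:
```python
from h import *
import pickle
p=pickle.load(open("pics/w5.pkl","rb"));u=np.array([-.30092,.95365,0]);v=np.array([.95365,.30092,0]);j=np.array([.55063,-.09359,0])
for vf in(-.021,-.024):
  for uv in((249.2,180),(268.4,180),(249.2,195),(268.4,195)):
    c,d=ray(p,uv,True);X=c+d*(vf-(c-j)@v)/(d@v);print(vf,uv,"u %.1f z %.1f"%((X-j)@u*1e3,X[2]*1e3))
```

```text
-0.021 (249.2, 180) u 40.4 z 64.9
-0.021 (268.4, 180) u 53.0 z 64.9
-0.021 (249.2, 195) u 41.3 z 95.8
-0.021 (268.4, 195) u 52.0 z 95.8
-0.024 (249.2, 180) u 40.7 z 75.6
-0.024 (268.4, 180) u 52.6 z 75.5
-0.024 (249.2, 195) u 41.6 z 104.7
-0.024 (268.4, 195) u 51.7 z 104.7
```

The spacer spans u 40.5–52.8 with its bottom 41 mm below the TCP, so it is centred. I'll lower it.

send_path:
  ticks:
    - [[0, 0, 0.015], [0, 0, 0], 0]
    - [[0, 0, 0.03], [0, 0, 0], 0]
    - [[0, 0, 0.04], [0, 0, 0], 0]
    - [[0, 0, 0.047], [0, 0, 0], 0]
    - [[0, 0, 0.053], [0, 0, 0], 0]
    - [[0, 0, 0.055], [0, 0, 0], 0]
    - [[0, 0, 0.055], [0, 0, 0], 0]
    - [[0, 0, 0.055], [0, 0, 0], 0]

```text
time_s: 6.45
eef_pos: [0.5393, -0.0477, 0.0547]
eef_rot: [0.0, -0.153, 0.988, -0.0]
wrist_force: [0.3, -0.3, -1.6]
opening: 0.113
grasp_force: 59.6
```

```bash
python3 st.py
```

```text
t 6.45 u 47.1 v 2.9 z 54.7 mm yaw 17.55 tilt [ 0.001 -0.    -1.   ] F u -0.4 v 0.2 z -1.6 open 0.113 grip 59.6
```

send_path:
  ticks:
    - [[0, 0, 0.0025], [0, 0, 0], 0]
    - [[0, 0, 0.0025], [0, 0, 0], 0]
    - [[0, 0, 0.0025], [0, 0, 0], 0]
    - [[0, -0.003, 0.0025], [0, 0, 0], 0]
    - [[0, -0.005, 0.0025], [0, 0, 0], 0]
    - [[0, -0.006, 0.0025], [0, 0, 0], 0]
    - [[0, -0.007, 0.0025], [0, 0, 0], 0]
    - [[0, -0.008, 0.0025], [0, 0, 0], 0]
    - [[0, -0.008, 0.0025], [0, 0, 0], 0]

```text
time_s: 7.58
eef_pos: [0.5413, -0.0553, 0.0517]
eef_rot: [-0.0, -0.152, 0.988, 0.0]
wrist_force: [-0.5, 0.8, -2.0]
opening: 0.104
grasp_force: 59.5
```

```bash
python3 st.py
```

```text
t 7.58 u 39.3 v 2.6 z 51.7 mm yaw 17.54 tilt [-0.  0. -1.] F u 0.9 v -0.2 z -2.0 open 0.104 grip 59.5
```

send_path:
  ticks:
    - [[0, -0.001, 0], [0, 0, 0], 0]
    - [[0, -0.002, 0], [0, 0, 0], 0]
    - [[0, -0.003, 0], [0, 0, 0], 0]
    - [[0, -0.004, 0], [0, 0, 0], 0]
    - [[0, -0.005, 0], [0, 0, 0], 0]
    - [[0, -0.005, 0], [0, 0, 0], 0]
    - [[0, -0.005, 0], [0, 0, 0], 0]

```text
time_s: 8.45
eef_pos: [0.543, -0.0602, 0.0519]
eef_rot: [0.0, -0.152, 0.988, -0.0]
wrist_force: [-0.5, 0.5, -2.7]
opening: 0.106
grasp_force: 59.4
```

```bash
python3 st.py
```

```text
t 8.45 u 34.1 v 2.8 z 51.9 mm yaw 17.54 tilt [ 0. -0. -1.] F u 0.6 v -0.3 z -2.7 open 0.106 grip 59.4
```

send_path:
  ticks:
    - [[0, -0.0005, 0], [0, 0, 0], 0]
    - [[0, -0.001, 0], [0, 0, 0], 0]
    - [[0, -0.0015, 0], [0, 0, 0], 0]
    - [[0, -0.002, 0], [0, 0, 0], 0]
    - [[0, -0.002, 0], [0, 0, 0], 0]
    - [[0, -0.002, 0], [0, 0, 0], 0]

```text
time_s: 9.2
eef_pos: [0.5434, -0.0616, 0.0518]
eef_rot: [-0.0, -0.153, 0.988, 0.0]
wrist_force: [-0.8, 5.2, 0.1]
opening: 0.102
grasp_force: 59.8
```

```bash
python3 st.py
```

```text
t 9.2 u 32.7 v 2.7 z 51.8 mm yaw 17.55 tilt [-0.     0.001 -1.   ] F u 5.3 v 0.8 z 0.1 open 0.102 grip 59.8
```

send_path:
  ticks:
    - [[0, -0.0005, 0], [0, 0, 0], 0]
    - [[0, -0.001, 0], [0, 0, 0], 0]
    - [[0, -0.0015, 0], [0, 0, 0], 0]
    - [[0, -0.0015, 0], [0, 0, 0], 0]
    - [[0, -0.0015, 0], [0, 0, 0], 0]
    - [[0, -0.0015, 0], [0, 0, 0], 0]

```text
time_s: 9.95
eef_pos: [0.5434, -0.0619, 0.0518]
eef_rot: [-0.0, -0.152, 0.988, 0.001]
wrist_force: [-0.9, 9.1, 3.6]
opening: 0.111
grasp_force: 60.2
```

```bash
python3 st.py
```

Run:
```python
from bench import ctrl
from h import *
im=ctrl.camera("wrist");s=ctrl.camera("scene");t=ctrl.camera("top")
b=lambda i:cv2.convertScaleAbs(i,alpha=1.4)
cv2.imwrite("pics/fin.png",np.hstack([cv2.resize(b(im[90:290,90:340]),(480,384)),cv2.resize(b(s[195:285,125:200]),(320,384))]))
```

```bash
python3 st.py
```

```text
t 9.95 u 32.4 v 2.7 z 51.8 mm yaw 17.54 tilt [-0.001  0.002 -1.   ] F u 8.9 v 1.8 z 3.6 open 0.111 grip 60.2
t 10.1 u 32.4 v 2.7 z 51.8 mm yaw 17.54 tilt [-0.001  0.002 -1.   ] F u 9.5 v 2.0 z 3.7 open 0.101 grip 60.2
```

View pics/fin.png

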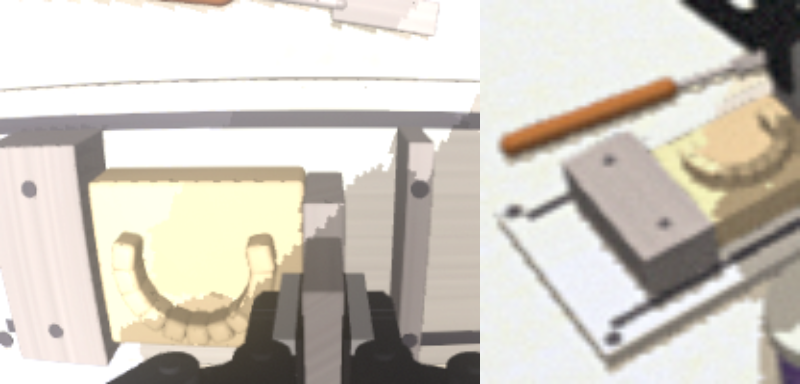

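The final view shows the model's left side parallel to and touching the thick block in both pictures. The spacer is upright against its right side, well clear of the thin block. The push is steady at about 9.5 N with no further motion, and u has stopped at 32.4 mm where about 33 mm was expected for flush.

```bash
python3 -c "
from bench import ctrl
print(ctrl.hand_in())"
```

```text
the job is handed in; nothing more can be done
None
```

I handed the job in at about 10 s. The gripper still holds the spacer upright in the wide gap, pressing the model against the thick block at about 9.5 N. The last pictures show it flush; the hand-in gave no verdict.

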